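# Hang up the calibration adapters

### The arm

A 6-joint arm with a two-finger parallel gripper is mounted at the origin on the work surface. World frame = base frame: x ahead of the robot, y to its left, z up, the work surface at z = 0. Lengths are in m, angles in rad, forces in N, time in s.
With the tool pointing down it reaches from about 0.275 to 0.825 m from the base axis. Payload 5.2 kg.
Tool frame: the origin (TCP) lies on the centre line of the jaws, within the pads' length; the fingertips stand 17 mm ahead of it and the grasp point (between the pads) lies 2 mm behind it; z points along the fingers, y is the line along which they close (so a half turn about z gives the same grasp; the last joint's range is limited). The gripper opens to 93 mm and grips with 3 to 60 N. Pads are 15 mm wide; open, the fingers measure 128 mm over their backs; the gripper's body (75 mm by 188 mm) begins 65 mm behind the grasp point.
Start: joints at [-0.203, 0.259, 1.535, -0, 1.348, -0.203], TCP at [0.55, 0, 0.214] pointing down, gripper open.
Joint ranges: [-3.14, 3.14], [-0.91, 2.08], [0.19, 2.58], [-1.22, 4.36], [0.22, 2.71], [-3.12, 3.12]. Speed limits (rad/s): [2.57, 2.57, 3.14, 3.14, 3.14, 3.14].

### API

Orientations are given as [roll, pitch, yaw] about the fixed x, y, z axes, in that order (R = Rz(yaw) Ry(pitch) Rx(roll)).
In Python, from station import ctrl, cams gives the robot as it stands. Calls block until the motion is done:
- ctrl.movep(position, orientation): joint-space move of the TCP to a pose.
- ctrl.move_l(position, attitude=None, feed=0.15, threshold=None): straight line of the TCP; attitude=None keeps the orientation; feed is the mean speed in m/s. With threshold (N) it stops when the force on the tool has changed by that much, and returns True; else False.
- ctrl.set_joints(angles): joint-space move.
- ctrl.command_gripper(opening, grip_force=None): opening from 0.0 (shut) to 1.0 (fully open); grip_force is the grip in N (None keeps the last); returns when the fingers have stopped.
- ctrl.pause(seconds).
- ctrl.ik(position, orientation): joint angles nearest the present ones, or None.
- ctrl.observe(): the state.
- cams.capture(name): name is "scene" or "side" or "wrist"; returns the picture (480x640x3 uint8, red, green, blue); there is no depth.
- cams.get_calibration(name): a dict with "K" (3x3 intrinsics, pixels), "view" (4x4, takes a point from world to camera coordinates); the wrist camera has in their place "T_tool_cam" (4x4, takes a point from camera to tool coordinates, whose origin is the TCP and whose axes are the flange's). Camera axes: x right, y up, looking along -z (the intrinsics and any distortion apply to the point x, -y, -z); pixel columns grow to the right and rows downward; lengths in m; the calibration is good to about 2 mm. A picture is of the moment at which its call begins: read the wrist's pose just before it. get_calibration takes no time and is no camera call.
A pose or a line that the arm cannot do raises ctrl.PlanningError and nothing moves.
- ctrl.hand_in(): hands the job in; it is judged then, once.
The state is a dict: "clock": time; "joint_positions": joint angles; "dq": joint speeds; "joint_torque": joint torques, N m; "ee_pos": TCP position; "tcp_rot": TCP orientation; "contact_force": force on the tool from outside, world axes, zero at the start; "moment": the same for the moment, N m; "opening": opening from 0.0 (shut) to 1.0 (fully open); "gripper_force": force on a finger pad.
Only numpy, scipy, OpenCV 4.12 (cv2) and the standard library are available. Lean on these libraries where they do the work, as an engineer would, in place of code of your own. Each camera call takes 0.05 s, during which the arm holds its last target. There are 200 camera calls.

### The job

Put the calibration adapters away: lift each one out of the yellow bin and hang it by its eye on the peg of a stand, one adapter to a stand, the short ones on low stands and the long ones on tall stands, so that they hang still. Leave the black blanking cap in the bin and do not disturb the jar and the bottle on the bench.

Things in the scene. Friction and masses are not known exactly. Their poses are not given: they have to be found in the camera images.
- short_1: Short calibration adapter. Upright metal piece, 100 mm tall: heavy steel foot (disc 56 mm across, 22 mm high), 26 mm tube, then a flat aluminium tab 44 mm wide (its y) and 8 mm thick (its x) with a round eye through it along x. About 280 g, weight low. Origin: centre of the foot's underside; z up. Same after half a turn. Absent in some starts.
- short_2: Short calibration adapter. Upright metal piece, 100 mm tall: heavy steel foot (disc 56 mm across, 22 mm high), 26 mm tube, then a flat aluminium tab 44 mm wide (its y) and 8 mm thick (its x) with a round eye through it along x. About 280 g, weight low. Origin: centre of the foot's underside; z up. Same after half a turn. Absent in some starts.
- short_3: Short calibration adapter. Upright metal piece, 100 mm tall: heavy steel foot (disc 56 mm across, 22 mm high), 26 mm tube, then a flat aluminium tab 44 mm wide (its y) and 8 mm thick (its x) with a round eye through it along x. About 280 g, weight low. Origin: centre of the foot's underside; z up. Same after half a turn. Absent in some starts.
- long_1: Long calibration adapter. Upright metal piece, 150 mm tall: heavy steel foot (disc 56 mm across, 22 mm high), 26 mm tube, then a flat aluminium tab 44 mm wide (its y) and 8 mm thick (its x) with a round eye through it along x. About 330 g, weight low. Origin: centre of the foot's underside; z up. Same after half a turn. Absent in some starts.
- long_2: Long calibration adapter. Upright metal piece, 150 mm tall: heavy steel foot (disc 56 mm across, 22 mm high), 26 mm tube, then a flat aluminium tab 44 mm wide (its y) and 8 mm thick (its x) with a round eye through it along x. About 330 g, weight low. Origin: centre of the foot's underside; z up. Same after half a turn. Absent in some starts.
- short_1_eye (a point): Centre of this adapter's 28 mm eye, 54 mm above its underside and 46 mm below the tab's top. The tab's top 32 mm, above the eye, are solid and can be pinched across the 8 mm.
- short_2_eye (a point): Centre of this adapter's 28 mm eye, 54 mm above its underside and 46 mm below the tab's top. The tab's top 32 mm, above the eye, are solid and can be pinched across the 8 mm.
- short_3_eye (a point): Centre of this adapter's 28 mm eye, 54 mm above its underside and 46 mm below the tab's top. The tab's top 32 mm, above the eye, are solid and can be pinched across the 8 mm.
- long_1_eye (a point): Centre of this adapter's 28 mm eye, 104 mm above its underside and 46 mm below the tab's top. The tab's top 32 mm, above the eye, are solid and can be pinched across the 8 mm.
- long_2_eye (a point): Centre of this adapter's 28 mm eye, 104 mm above its underside and 46 mm below the tab's top. The tab's top 32 mm, above the eye, are solid and can be pinched across the 8 mm.
- low_1: Low hanging stand. Fixed: base 130 x 70 x 10 mm, 16 mm post, and from the post's top a straight 10 mm round peg pointing to the stand's -x and rising 0.17 rad (10 degrees) to its free end. Origin: underside, below the peg's middle; the post is 50 mm from it on +x, the peg's end 45 mm on -x. Nothing is higher than the peg. Too low for a long adapter.
- low_1_peg (a point): Point on the axis of this stand's peg, at its middle, 95 mm above the bench, where an adapter's eye should hang; axes as the stand's. An eye that hangs here has its centre 9 mm below.
- low_2: Low hanging stand. Fixed: base 130 x 70 x 10 mm, 16 mm post, and from the post's top a straight 10 mm round peg pointing to the stand's -x and rising 0.17 rad (10 degrees) to its free end. Origin: underside, below the peg's middle; the post is 50 mm from it on +x, the peg's end 45 mm on -x. Nothing is higher than the peg. Too low for a long adapter.
- low_2_peg (a point): Point on the axis of this stand's peg, at its middle, 95 mm above the bench, where an adapter's eye should hang; axes as the stand's. An eye that hangs here has its centre 9 mm below.
- low_3: Low hanging stand. Fixed: base 130 x 70 x 10 mm, 16 mm post, and from the post's top a straight 10 mm round peg pointing to the stand's -x and rising 0.17 rad (10 degrees) to its free end. Origin: underside, below the peg's middle; the post is 50 mm from it on +x, the peg's end 45 mm on -x. Nothing is higher than the peg. Too low for a long adapter.
- low_3_peg (a point): Point on the axis of this stand's peg, at its middle, 95 mm above the bench, where an adapter's eye should hang; axes as the stand's. An eye that hangs here has its centre 9 mm below.
- tall_1: Tall hanging stand. Fixed: base 130 x 70 x 10 mm, 16 mm post, and from the post's top a straight 10 mm round peg pointing to the stand's -x and rising 0.17 rad (10 degrees) to its free end. Origin: underside, below the peg's middle; the post is 50 mm from it on +x, the peg's end 45 mm on -x. Nothing is higher than the peg. For the long adapters.
- tall_1_peg (a point): Point on the axis of this stand's peg, at its middle, 200 mm above the bench, where an adapter's eye should hang; axes as the stand's. An eye that hangs here has its centre 9 mm below.
- tall_2: Tall hanging stand. Fixed: base 130 x 70 x 10 mm, 16 mm post, and from the post's top a straight 10 mm round peg pointing to the stand's -x and rising 0.17 rad (10 degrees) to its free end. Origin: underside, below the peg's middle; the post is 50 mm from it on +x, the peg's end 45 mm on -x. Nothing is higher than the peg. For the long adapters.
- tall_2_peg (a point): Point on the axis of this stand's peg, at its middle, 200 mm above the bench, where an adapter's eye should hang; axes as the stand's. An eye that hangs here has its centre 9 mm below.
- bin: Yellow open plastic bin, fixed, 200 (x) x 290 (y) x 60 mm high, walls and floor 5 mm. Origin: centre of its underside. The adapters stand on its floor in two rows across y, about 85 to 90 mm apart.
- cap: Black plastic blanking cap, 44 mm across, 36 mm high, standing in the bin among the adapters; it stays in the bin. Origin: centre of its underside.
- vial: Amber jar, 48 mm across, 110 mm high, on the bench beyond the stands; not to be disturbed. Origin: centre of its underside.
- flask: White plastic bottle, 52 mm across, 120 mm high, on the robot's left; not to be disturbed. Origin: centre of its underside.
Not all that is in view belongs to the job. What is shaped like the short_3 but pink or purple is not meant. What is shaped like the short_2 but purple is not meant.

How it is judged:
By the outcome, as a careful person would: the job done as asked, in the order asked, and still so for the second after the job is handed in, with the robot touching nothing.
Of short_1, short_2, short_3, long_1, long_2 only 4 to 5 are there at a start; the rules pass over those that are not, and their reading is None.
At some moment in a run one of short_1, short_2, short_3, long_1, long_2 may be knocked a few centimetres aside while the robot is not near it.
It also fails if it takes over 210 s, if anything falls off the work surface, if the arm or the gripper's body presses on something with over 40 N, if the wrist force passes 120 N, or if a joint passes its speed limit or range.

## Working session

There is one attempt and no reset: what is moved stays moved. The work goes in short steps, each a Python script; the robot and the scene stay as the last script left them, time stands still between calls to the robot, and variables do not carry over. Pictures are saved under pics/ and viewed, at most 14 in all, crops included, and the job is handed in when it is done.

```bash
ls; mkdir -p pics; python3 - <<'E'
from station import ctrl, cams
import cv2, numpy as np
for n in ("scene","side"):
    im=cams.capture(n); cv2.imwrite(f"pics/{n}0.png",im[:,:,::-1])
    c=cams.get_calibration(n); print(n,{k:np.round(np.array(v),4).tolist() for k,v in c.items()})
o=ctrl.observe(); print(o)
im=cams.capture("wrist"); cv2.imwrite("pics/wrist0.png",im[:,:,::-1])
c=cams.get_calibration("wrist"); print({k:np.round(np.array(v),4).tolist() for k,v in c.items()})
E
```

```text
pics
scene {'K': [[457.6053, 0.0, 319.6728], [0.0, 457.6053, 243.2101], [0.0, 0.0, 1.0]], 'view': [[0.6961, 0.7178, -0.0177, -0.3327], [-0.5202, 0.5212, 0.6766, 0.1978], [0.4949, -0.4617, 0.7362, -1.5479], [0.0, 0.0, 0.0, 1.0]]}
side {'K': [[538.0044, 0.0, 315.1997], [0.0, 538.0044, 248.4219], [0.0, 0.0, 1.0]], 'view': [[0.8513, -0.5246, 0.007, -0.4952], [0.323, 0.5345, 0.781, -0.2606], [-0.4135, -0.6626, 0.6245, -1.2561], [0.0, 0.0, 0.0, 1.0]]}
{'clock': 0.1, 'joint_positions': array([-2.02783736e-01,  2.59261956e-01,  1.53593277e+00, -3.18669431e-05,
        1.34801226e+00, -2.02826650e-01]), 'dq': array([-0.00067392, -0.00164023, -0.00379662,  0.00070343,  0.0004912 ,
       -0.00049972]), 'joint_torque': array([ 2.99393134e-03, -4.38208973e+01, -2.84642941e+01,  7.21958186e-02,
        3.61894083e-02, -1.01468524e-04]), 'ee_pos': array([5.49512392e-01, 1.20876809e-04, 2.12821648e-01]), 'tcp_rot': array([-3.14000515e+00, -2.94757981e-04,  1.57084607e+00]), 'contact_force': array([-0.80064694, -0.20135788,  0.87078019]), 'moment': array([-0.02071891, -0.01750381,  0.01683   ]), 'gripper_force': 0.0, 'opening': 1.0000606327655883}
{'K': [[371.7934, 0.0, 321.67], [0.0, 371.7934, 237.0088], [0.0, 0.0, 1.0]], 'T_tool_cam': [[0.0006, 0.9656, 0.2601, 0.0721], [1.0, -0.0004, -0.0007, -0.0008], [-0.0006, 0.2601, -0.9656, -0.1713], [0.0, 0.0, 0.0, 1.0]]}
```

View pics/scene0.png

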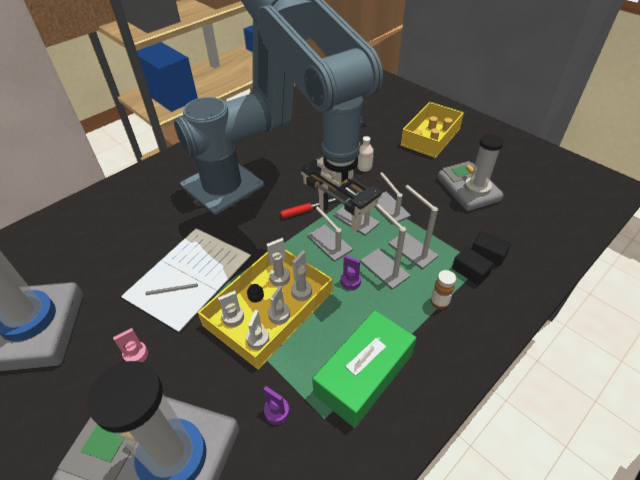

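View pics/side0.png

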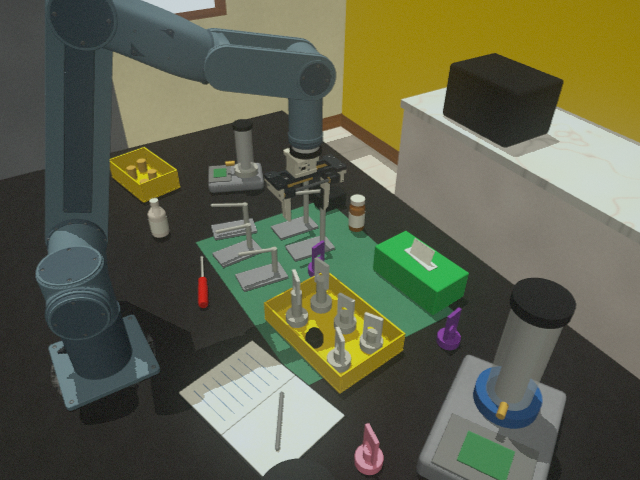

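View pics/wrist0.png

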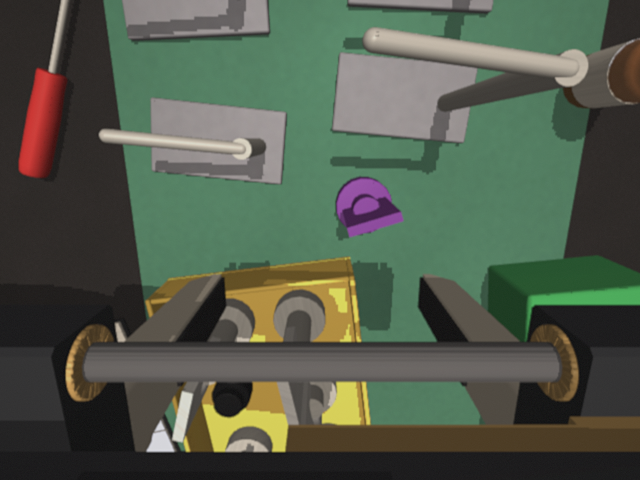

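The pictures show all five adapters in the bin. In the scene view the long ones are at about (278,262) and (301,275), and the short ones at (232,308), (279,303) and (257,330). The cap is at (256,293). The decoys are purple at (350,275) and (275,408), and pink at (132,347). There are five stands, with pegs pointing roughly towards −x. Next I'll localise roughly and take wrist views from above.

```bash
cat > h.py <<'E'
from station import ctrl, cams
import cv2, numpy as np
from scipy.spatial.transform import Rotation as R
def cam(name):
    """K, world->cam (OpenCV axes) R,t ; wrist: from the present pose"""
    c=cams.get_calibration(name); K=np.array(c["K"])
    if name=="wrist":
        o=ctrl.observe(); T=np.eye(4); T[:3,:3]=R.from_euler("xyz",o["tcp_rot"]).as_matrix(); T[:3,3]=o["ee_pos"]
        V=np.linalg.inv(T@np.array(c["T_tool_cam"]))
    else: V=np.array(c["view"])
    F=np.diag([1,-1,-1.]); return K,F@V[:3,:3],F@V[:3,3]
def shoot(name,file):
    k=cam(name); im=cams.capture(name)[:,:,::-1].copy(); cv2.imwrite(f"pics/{file}.png",im)
    np.savez(f"pics/{file}.npz",K=k[0],R=k[1],t=k[2]); return im,k
def load(file):
    d=np.load(f"pics/{file}.npz"); return d["K"],d["R"],d["t"]
def proj(k,P):
    P=np.atleast_2d(P)@k[1].T+k[2]; p=P@k[0].T; return p[:,:2]/p[:,2:]
def onplane(k,uv,z):
    uv=np.atleast_2d(uv); d=np.c_[uv,np.ones(len(uv))]@np.linalg.inv(k[0]).T@k[1]; c=-k[1].T@k[2]
    return c+d*((z-c[2])/d[:,2])[:,None]
E
python3 - <<'E'
from h import *
np.set_printoptions(precision=3,suppress=True)
s,d=cam("scene"),cam("side")
print("bin",onplane(s,[(201,311),(257,361),(331,288),(272,246)],.06)[:,:2].tolist()); print(onplane(d,[(265,310),(341,387),(403,335),(325,268)],.06)[:,:2].tolist())
print("low peg mid scene",onplane(s,[(328,218),(360,197),(392,185)],.095)); print("side",onplane(d,[(262,252),(236,230),(228,205)],.095))
print("tall",onplane(s,[(390,214),(421,195)],.2),onplane(d,[(308,192)],.2))
b=onplane(s,[(201,311),(257,361),(331,288),(272,246)],.06).mean(0)
for n,(x,y,yaw) in {"bin1":(b[0]-.072,b[1],0.),}.items():
    for z in (.42,.38,.34):
        try: ctrl.movep([x,y,z],[np.pi,0,yaw]); break
        except ctrl.PlanningError as e: print(n,z,e)
    ctrl.pause(.3); shoot("wrist",n); print(n,ctrl.observe()["ee_pos"],ctrl.observe()["joint_positions"])
E
```

```text
bin [[0.4244976382707222, -0.3549095882827794], [0.6281685024903917, -0.3417197156061911], [0.6009779032238998, -0.07746272230530504], [0.3824462407384738, -0.09062819288575302]]
[[0.3736086038900887, -0.10492374516741543], [0.4051724342796249, -0.38871268827429806], [0.6086614322734851, -0.3422004038233156], [0.5816977342308279, -0.048666895601346294]]
low peg mid scene [[0.439 0.072 0.095]
 [0.444 0.202 0.095]
 [0.475 0.31  0.095]]
side [[0.452 0.058 0.095]
 [0.434 0.182 0.095]
 [0.467 0.307 0.095]]
tall [[0.616 0.117 0.2  ]
 [0.627 0.229 0.2  ]] [[0.622 0.106 0.2  ]]
bin1 [ 0.437 -0.216  0.42 ] [-0.688  0.087  1.256  0.     1.799  0.882]
```

View pics/bin1.png

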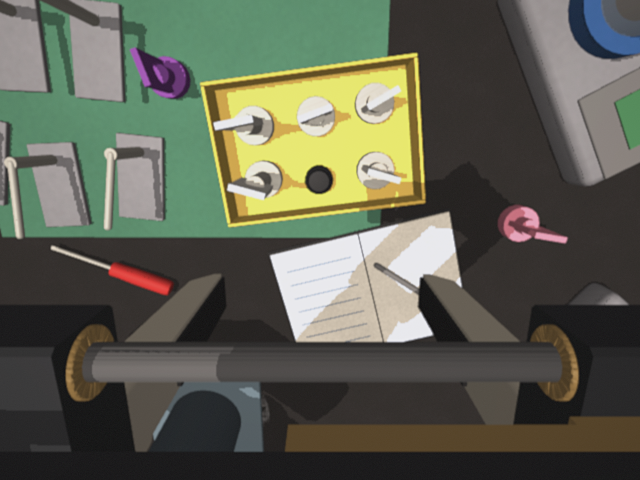

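The top view shows the long adapters at the left: (252,125), with its tab leaning out towards (235,125), and (262,180). The short ones are at (316,115), (375,103) and (376,170). The cap is at (318,180) and the pink/purple decoys lie outside the bin. Next: the stands from above, and a silhouette fit for the adapters.

```bash
cat >> h.py <<'E'
from scipy.optimize import minimize
LEN={"short":.1,"long":.15}
def silh(k,kind,x,y,a,shape,z0=.005):
    """silhouette of a standing adapter, filled convex parts"""
    L=LEN[kind]; th=np.linspace(0,2*np.pi,24,endpoint=False); c=np.c_[np.cos(th),np.sin(th)]
    cyl=lambda r,a0,b0: np.r_[np.c_[c*r,np.full(24,a0)],np.c_[c*r,np.full(24,b0)]]
    tab=np.array([(sx*.004,sy*.022,z) for sx in(1,-1) for sy in(1,-1) for z in(L-.066,L)])
    M=R.from_euler("z",a).as_matrix(); m=np.zeros(shape,np.uint8)
    for P in (cyl(.028,0,.022),cyl(.013,.022,max(L-.07,.03)),tab):
        h=cv2.convexHull((proj(k,P@M.T+[x,y,z0])*16).astype(np.int32)); cv2.fillConvexPoly(m,h,255,shift=4,lineType=cv2.LINE_AA)
    return m/255.
def fit(im,k,kind,x,y,z0=.005):
    hsv=cv2.cvtColor(im,cv2.COLOR_BGR2HSV); mask=((hsv[...,1]<75)&(hsv[...,2]>85)).astype(float)
    best=None
    u,v=proj(k,[x,y,.06])[0].astype(int); roi=np.zeros(mask.shape); cv2.circle(roi,(u,v),52,1.,-1)
    def cost(p):
        s=silh(k,kind,*p,mask.shape,z0)
        return 1-(s*mask).sum()/((s+mask*near-s*mask*near).sum()+1e-9)
    s0=0
    near=np.zeros(mask.shape); near[max(v-38,0):v+38,max(u-38,0):u+38]=1
    for a in np.arange(0,np.pi,np.pi/8):
        r=minimize(cost,[x,y,a],method="Nelder-Mead",options=dict(initial_simplex=[[x,y,a],[x+.008,y,a],[x,y+.008,a],[x,y,a+.25]],xatol=2e-4,fatol=1e-4))
        if best is None or r.fun<best.fun: best=r
    return best.x,1-best.fun
def overlay(im,k,fits,file,z0=.005,roi=None,s=3):
    im=im.copy()
    for kind,p in fits:
        cs,_=cv2.findContours((silh(k,kind,*p,im.shape[:2],z0)>.5).astype(np.uint8),cv2.RETR_EXTERNAL,cv2.CHAIN_APPROX_NONE); cv2.drawContours(im,cs,-1,(0,0,255),1)
    if roi: x,y,X,Y=roi; im=cv2.resize(im[y:Y,x:X],None,fx=s,fy=s,interpolation=cv2.INTER_NEAREST)
    cv2.imwrite(f"pics/{file}.png",im)
E
python3 - <<'E'
from h import *
np.set_printoptions(precision=4,suppress=True)
k=load("bin1"); im=cv2.imread("pics/bin1.png"); fits=[]
print("bin corners",onplane(k,[(203,83),(417,54),(425,203),(230,226)],.06)[:,:2].tolist())
for kind,uv in [("long",(256,126)),("long",(265,178)),("short",(316,118)),("short",(375,104)),("short",(376,170))]:
    x,y,_=onplane(k,uv,.027)[0]; p,s=fit(im,k,kind,x,y); fits.append((kind,p)); print(kind,p,round(s,3))
overlay(im,k,fits,"ov1",roi=(190,40,440,240))
ctrl.movep([.46,.19,.42],[np.pi,0,0]); ctrl.pause(.3)
im,k=shoot("wrist","st1"); cv2.imwrite("pics/st1c.png",cv2.resize(im[:300],None,fx=1.25,fy=1.25,interpolation=cv2.INTER_CUBIC)); print(ctrl.observe()["ee_pos"],ctrl.observe()["clock"])
E
```

```text
bin corners [[0.5772361468124707, -0.057103450413645895], [0.6129986360865126, -0.3392656369320204], [0.4165411415807067, -0.3643185219878161], [0.38182129311466784, -0.08084389814091916]]
long [ 0.5238 -0.1144  0.129 ] 0.822
long [ 0.4459 -0.1251 -0.2236] 0.825
short [ 0.537  -0.2059  0.4713] 0.918
short [ 0.5551 -0.2906  0.5335] 0.9
short [ 0.4599 -0.2963  2.8276] 0.886
[0.4602 0.1895 0.42  ] 3.575
```

View pics/ov1.png

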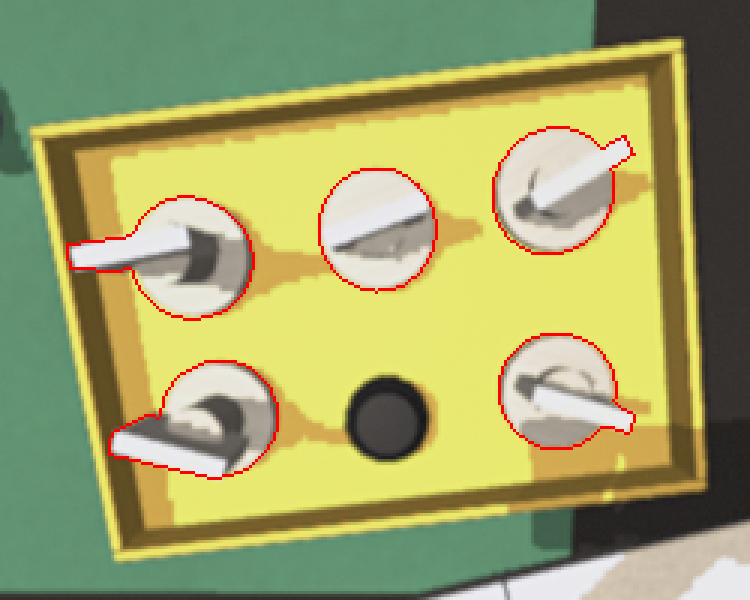

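View pics/st1c.png

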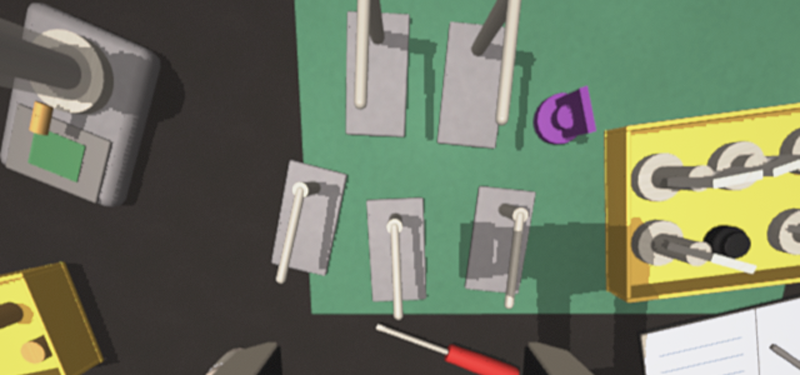

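The overlays match all five adapters. The stand view (crop at 1.25×) shows three low pegs, tip to post: (281,280)→(301,188), (399,316)→(395,226) and (510,303)→(521,214). The tall tips are at (360,105) and (502,122), but their posts are out of frame. I'll take one more shot further ahead and overlay the peg models.

```bash
cat >> h.py <<'E'
PH={"low":.095,"tall":.2}
def pegpts(kind,x,y,a):
    t=np.tan(.17); P=np.array([[-.045,0,PH[kind]+.045*t],[0,0,PH[kind]],[.05,0,PH[kind]-.05*t]])
    return P@R.from_euler("z",a).as_matrix().T+[x,y,0]
def fitpeg(k,kind,tip,post):
    t=np.tan(.17); A=onplane(k,tip,PH[kind]+.045*t)[0]; B=onplane(k,post,PH[kind]-.05*t)[0]
    d=(B-A)[:2]; a=np.arctan2(d[1],d[0]); M=A[:2]+d*.045/.095
    return np.array([*M,a]),np.linalg.norm(d)
E
python3 - <<'E'
from h import *
np.set_printoptions(precision=4,suppress=True)
k=load("st1")
for n,t,p in [("low",(281,280),(301,188)),("low",(399,316),(395,226)),("low",(510,303),(521,214))]:
    print(n,*fitpeg(k,n,np.array(t)/1.25,np.array(p)/1.25))
ctrl.movep([.55,.18,.42],[np.pi,0,0]); ctrl.pause(.3)
im,k=shoot("wrist","st2"); cv2.imwrite("pics/st2c.png",cv2.resize(im[:330,180:560],None,fx=1.8,fy=1.8,interpolation=cv2.INTER_CUBIC)); print(ctrl.observe()["ee_pos"],ctrl.observe()["clock"])
E
```

```text
low [ 0.4638  0.3089 -0.2412] 0.09897628560534233
low [0.4234 0.1949 0.0433] 0.09685659952856268
low [ 0.4372  0.067  -0.1032] 0.09519318029964316
[0.5493 0.1803 0.4209] 4.375
```

View pics/st2c.png

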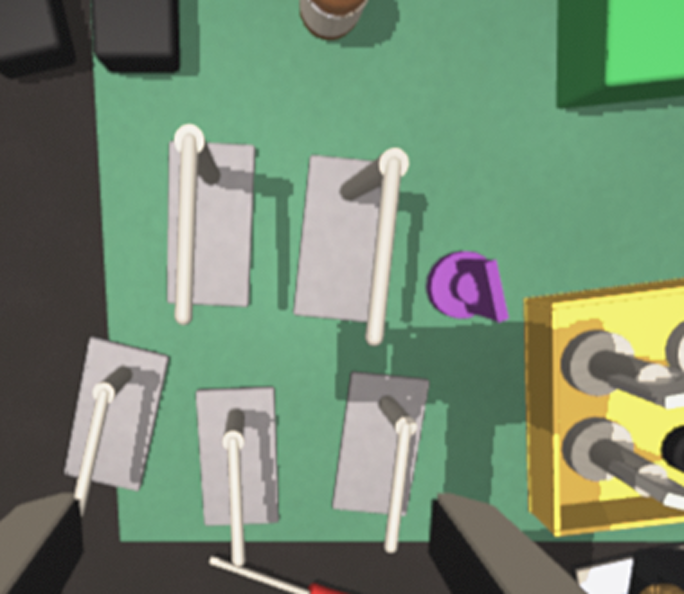

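Tall pegs in the 1.8× crop, tip to post: (183,317)→(189,140) and (374,338)→(394,162). They have clear −x ends. I'll set up the pick and hang routines and do the first long adapter.

```bash
cat >> h.py <<'E'
DOWN=lambda yaw:[np.pi,0,yaw]
def wrap(a): return (a+np.pi/2)%np.pi-np.pi/2
def look(file,x=.437,y=-.216,z=.42,yaw=0.):
    ctrl.movep([x,y,z],DOWN(yaw)); ctrl.pause(.3); return shoot("wrist",file)
def pick(kind,x,y,a):
    L=LEN[kind]; yaw=wrap(a)+np.pi/2; zt=.005+L-.010; ctrl.command_gripper(.5,30)
    ctrl.movep([x,y,zt+.10],DOWN(yaw)); ctrl.move_l([x,y,zt+.04],feed=.15)
    hit=ctrl.move_l([x,y,zt],feed=.06,threshold=6); ctrl.command_gripper(0,30)
    o=ctrl.observe(); print("grip",o["opening"]*93,o["gripper_force"],"hit",hit,o["ee_pos"])
    if not .05<o["opening"]<.12: raise SystemExit("bad grip")
    ctrl.move_l([x,y,zt+.03],feed=.08); ctrl.move_l([x,y,.37 if kind=="long" else .27],feed=.2)
    o=ctrl.observe(); print("lifted",o["opening"]*93,o["gripper_force"],o["contact_force"])
def hang(kind,x,y,a):
    u=np.array([np.cos(a),np.sin(a)]); yaw=a+np.pi/2; t=np.tan(.17); E=.036
    at=lambda s,dz:[x+u[0]*s,y+u[1]*s,PH[kind]-t*s+E+dz]
    zc=ctrl.observe()["ee_pos"][2]; p=at(-.09,0)
    ctrl.movep([p[0],p[1],zc],DOWN(yaw)); ctrl.move_l(at(-.09,0),feed=.12); ctrl.pause(.3)
    f0=ctrl.observe()["contact_force"]; hit=ctrl.move_l(at(0,0),feed=.05,threshold=6)
    print("insert hit",hit,"dF",ctrl.observe()["contact_force"]-f0)
    if hit: raise SystemExit("blocked")
    f0=ctrl.observe()["contact_force"]; hit=ctrl.move_l(at(0,-.013),feed=.02,threshold=2.2); o=ctrl.observe()
    print("lower hit",hit,"dz",o["ee_pos"][2]-at(0,0)[2],"dF",o["contact_force"]-f0)
    return at
def release(at):
    ctrl.command_gripper(.3); ctrl.pause(.3); p=at(0,0); ctrl.move_l([p[0],p[1],p[2]+.08],feed=.08); print("clock",ctrl.observe()["clock"])
E
python3 - <<'E'
from h import *
import json
np.set_printoptions(precision=4,suppress=True)
k=load("st2"); f=lambda p:(p[0]/1.8+180,p[1]/1.8)
S={}
for n,kind,t,p in [("T1","tall",(183,317),(189,140)),("T2","tall",(374,338),(394,162)),("Lb","low",(239,560),(233,438)),("Lc","low",(391,546),(405,425))]:
    S[n],l=fitpeg(k,kind,f(t),f(p)); print(n,S[n],l)
k1=load("st1"); g=lambda p:(p[0]/1.25,p[1]/1.25)
S["La"],_=fitpeg(k1,"low",g((281,278)),g((301,188))); S["Lb"]=(S["Lb"]+fitpeg(k1,"low",g((399,315)),g((395,226)))[0])/2; S["Lc"]=(S["Lc"]+fitpeg(k1,"low",g((510,302)),g((521,214)))[0])/2
json.dump({n:list(v) for n,v in S.items()},open("stands.json","w")); print(S)
im=cv2.imread("pics/scene0.png"); ks=cam("scene")
for n,v in S.items(): cv2.polylines(im,[(proj(ks,pegpts("tall" if n[0]=="T" else "low",*v))*8).astype(np.int32)],False,(0,0,255),1,cv2.LINE_AA,3)
cv2.imwrite("pics/ovs.png",cv2.resize(im[160:300,290:460],None,fx=4,fy=4,interpolation=cv2.INTER_NEAREST))
E
```

```text
T1 [ 0.6274  0.2196 -0.0436] 0.09613480386175856
T2 [ 0.6158  0.1077 -0.0975] 0.09700289637902747
Lb [0.4246 0.1953 0.0477] 0.09694230812412642
Lc [ 0.4362  0.0679 -0.0944] 0.09565884880209166
{'T1': array([ 0.6274,  0.2196, -0.0436]), 'T2': array([ 0.6158,  0.1077, -0.0975]), 'Lb': array([0.4243, 0.1951, 0.0458]), 'Lc': array([ 0.437 ,  0.0675, -0.0998]), 'La': array([ 0.465 ,  0.3088, -0.2452])}
```

View pics/ovs.png

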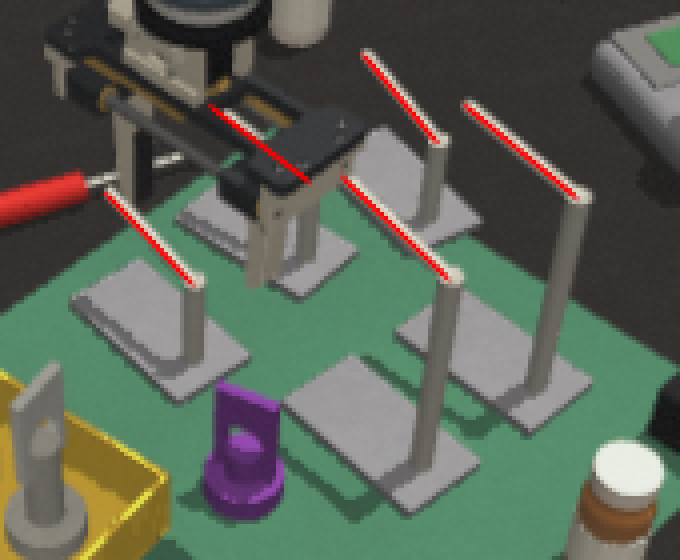

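All five peg models overlay the scene view to within about 2 mm. I'll start with the first long adapter onto T1, re-checking the bin just before the grasp.

```bash
cat > job.py <<'E'
import sys,json
from h import *
np.set_printoptions(precision=4,suppress=True)
S=json.load(open("stands.json")); A=json.load(open("ad.json"))
def run(ad,st):
    im,k=look("bin_"+ad); kind=ad.split("_")[0]
    for n in list(A):
        kd=n.split("_")[0]; p,s=fit(im,k,kd,*A[n][:2]); d=np.hypot(p[0]-A[n][0],p[1]-A[n][1]); print(n,p,round(s,3),"moved",round(d,4))
        if s<.75: raise SystemExit("poor fit "+n)
        A[n]=list(p)
    pick(kind,*A[ad]); kp="tall" if kind=="long" else "low"
    at=hang(kp,*S[st]); release(at); A.pop(ad); json.dump(A,open("ad.json","w"))
    shoot("scene","after_"+ad)
if __name__=="__main__": run(*sys.argv[1:])
E
cat > ad.json <<'E'
{"long_a":[0.5238,-0.1144,0.129],"long_b":[0.4459,-0.1251,-0.2236],"short_a":[0.537,-0.2059,0.4713],"short_b":[0.5551,-0.2906,0.5335],"short_c":[0.4599,-0.2963,2.8276]}
E
sed -i 's/    hit=ctrl.move_l(\[x,y,zt\]/    f0=0; hit=ctrl.move_l([x,y,zt]/; ' h.py
# tall stands: hang() expects kind low/tall
python3 job.py long_a T1
```

```text
long_a [ 0.5239 -0.1147  0.1475] 0.817 moved 0.0004
long_b [ 0.4459 -0.1253 -0.2331] 0.835 moved 0.0002
short_a [ 0.537  -0.2064  3.321 ] 0.915 moved 0.0005
short_b [ 0.5556 -0.2909  0.5211] 0.898 moved 0.0006
short_c [ 0.4594 -0.2957  2.8635] 0.889 moved 0.0007
grip 7.14923549270293 29.928946495056152 hit False [ 0.5241 -0.1149  0.1451]
lifted 7.587143158879131 29.917172491550446 [-0.0765  0.993  -4.0147]
insert hit False dF [-0.6556 -0.5935 -0.4397]
lower hit True dz -0.008842079719618007 dF [ 0.6032 -0.8803  8.2268]
clock 19.5
```

The long adapter made contact 8.8 mm below the axis, as expected (9 mm). Next is long_b onto T2.

```bash
python3 job.py long_b T2 && python3 - <<'E'
import cv2; im=cv2.imread("pics/after_long_b.png"); cv2.imwrite("pics/c1.png",cv2.resize(im[150:370,190:460],None,fx=2.6,fy=2.6,interpolation=cv2.INTER_CUBIC))
E
```

```text
long_b [ 0.4459 -0.1251 -0.2334] 0.852 moved 0.0002
short_a [ 0.537  -0.206   0.3567] 0.918 moved 0.0004
short_b [ 0.5553 -0.2909  0.526 ] 0.898 moved 0.0003
short_c [ 0.4605 -0.2958  2.828 ] 0.883 moved 0.0011
grip 7.403625235118096 29.96521532535553 hit False [ 0.4461 -0.1251  0.1451]
lifted 7.339781261678517 29.9550461769104 [ 0.1443  0.357  -3.6991]
insert hit False dF [-1.0509 -0.7501  1.2335]
lower hit True dz -0.0089121126725894 dF [ 1.3335 -0.2888  5.9842]
clock 34.0583
```

View pics/c1.png

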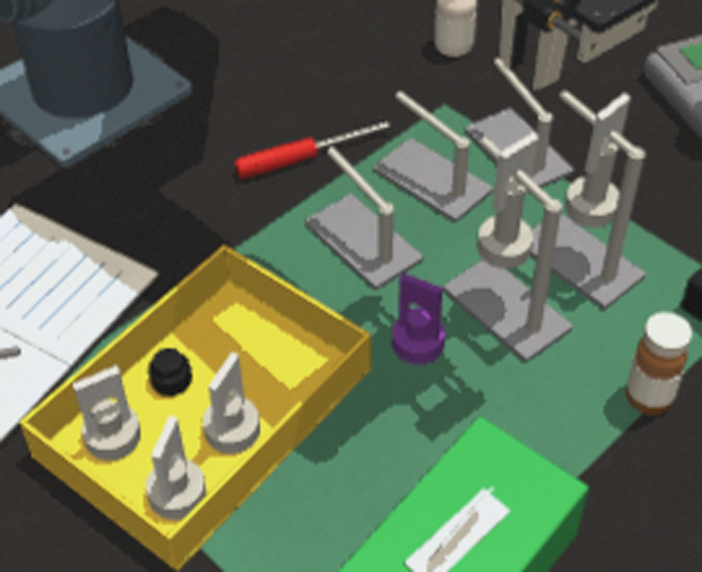

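Both long adapters hang on the tall pegs (crop, around (505,200) and (600,160)), and three shorts plus the cap remain in the bin. The short_a yaw is ambiguous seen from straight above, because its tab projects inside its foot. I'll look obliquely for the shorts and route them around the tall pegs.

```bash
sed -i 's/look("bin_"+ad)/look("bin_"+ad,y=-.05,x=.40)/; s/^    pick(kind/    overlay(im,k,[(n.split("_")[0],A[n]) for n in A],"ov_"+ad,roi=(290,30,520,230))\n    pick(kind/; s/^    at=hang/    if kind=="short": ctrl.move_l([.40,-.12,.27],feed=.25)\n    at=hang/' job.py
python3 - <<'E'
import sys; sys.argv=["x"]
from job import *
im,k=look("probe",y=-.05,x=.40)
for n in A: p,s=fit(im,k,"short",*A[n][:2]); print(n,p,s); A[n]=list(p)
overlay(im,k,[("short",A[n]) for n in A],"ov2",roi=(300,60,560,260))
E
```

```text
short_a [ 0.5381 -0.2085  0.3675] 0.8069576845097577
short_b [ 0.5558 -0.2904  0.4799] 0.8651099434142439
short_c [ 0.4595 -0.2966  2.9361] 0.8670432507947862
```

View pics/ov2.png

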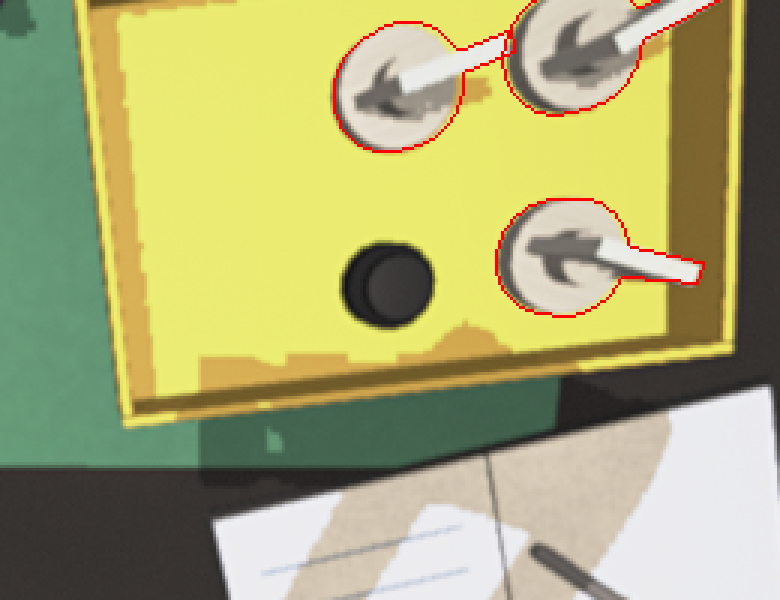

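The oblique view gives short_a a yaw of 0.37, and all three fits overlay the tabs. Going on with short_a.

```bash
python3 job.py short_a La
```

```text
short_a [ 0.538  -0.2086  0.3679] 0.811 moved 0.0028
short_b [ 0.5556 -0.29    0.476 ] 0.873 moved 0.0009
short_c [ 0.4592 -0.2971  2.9362] 0.872 moved 0.0019
grip 7.499998677425037 29.99315321445465 hit False [ 0.5381 -0.2085  0.0951]
lifted 7.737667218883386 29.98855233192444 [ 0.1984  0.4221 -2.5659]
insert hit False dF [ 0.2449  0.3321 -0.9537]
lower hit True dz -0.00908735004374761 dF [ 0.4184 -0.2026  6.1085]
clock 50.5583
```

```bash
python3 job.py short_b Lb && python3 - <<'E'
import cv2; im=cv2.imread("pics/after_short_b.png"); cv2.imwrite("pics/c2.png",cv2.resize(im[140:370,190:460],None,fx=2.5,fy=2.5,interpolation=cv2.INTER_CUBIC))
E
```

```text
short_b [ 0.5561 -0.2917  3.6332] 0.869 moved 0.0017
short_c [ 0.4593 -0.2967  2.9362] 0.869 moved 0.0005
grip 7.129278171505605 29.965071380138397 hit False [ 0.5562 -0.2918  0.0951]
lifted 7.56550433257277 29.958535730838776 [-1.1075 -0.8576 -1.9733]
insert hit False dF [ 0.5333  0.2614 -1.0844]
lower hit True dz -0.008896094410363528 dF [ 0.2767 -0.3818  6.3481]
clock 66.8917
```

View pics/c2.png

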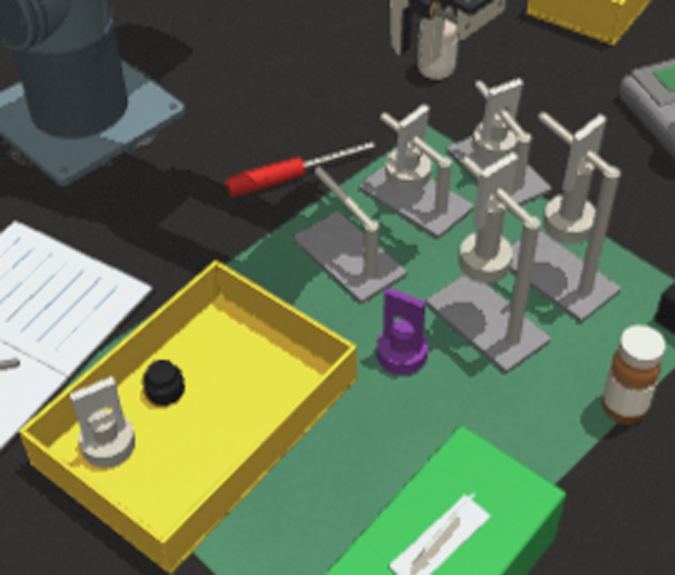

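Four adapters hang: two on tall stands at (490,200) and (575,165), two on low stands at (408,145) and (498,115). The cap and short_c remain in the bin. Now short_c onto Lc, then retreat and look.

```bash
python3 job.py short_c Lc && python3 - <<'E'
from h import *
o=ctrl.observe()["ee_pos"]; ctrl.move_l([o[0],o[1],.35],feed=.2); ctrl.movep([.42,-.2,.40],DOWN(np.pi/2)); ctrl.pause(1.5)
a,_=shoot("scene","fin"); b,_=shoot("side","fins")
c=cv2.resize(a[150:360,190:470],(533,400),interpolation=cv2.INTER_CUBIC); 
cv2.imwrite("pics/c3.png",np.hstack([cv2.resize(a[130:380,200:460],(400,385)),cv2.resize(b[150:400,150:410],(400,385))])); print(ctrl.observe()["clock"])
E
```

```text
short_c [ 0.4593 -0.2975  2.9344] 0.868 moved 0.0009
grip 7.370844253872241 29.827301502227783 hit False [ 0.4594 -0.2973  0.0951]
lifted 7.215849030978205 29.803220629692078 [ 0.5051 -0.4513 -3.5053]
insert hit False dF [ 0.5703 -0.7433 -0.6968]
lower hit True dz -0.009046769981276931 dF [-0.1437 -0.4137  6.8788]
clock 81.875
85.425
```

View pics/c3.png

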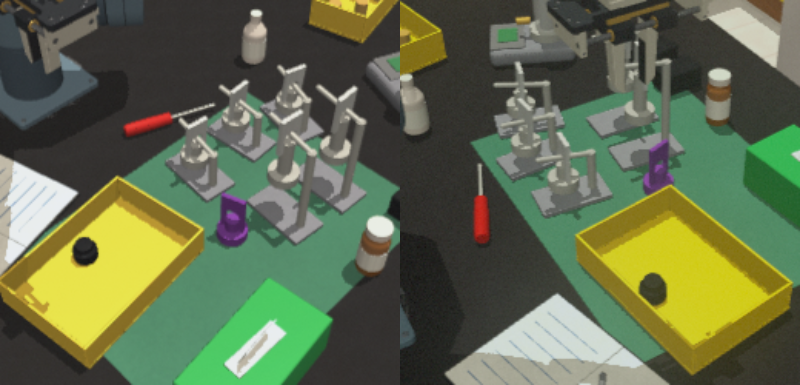

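All five adapters hang on their stands: three on the low ones at (197,155), (236,118) and (292,95), two on the tall ones at (285,160) and (338,135). The cap is still in the bin and the jar and bottle haven't moved, so I'm handing in.

```bash
python3 -c "
from station import ctrl
print(ctrl.hand_in())"
```

```text
the job is handed in; nothing more can be done
None
```

The job is handed in at about 85 s of the 210 s allowed: all three short adapters hang on low stands and both long ones on tall stands, with the cap left in the bin and the jar and bottle not moved in the final pictures; the verdict was not reported back.

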